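# Shut the bar flap of the wall unit with the hook pole

### The job

The lift-up flap of the bar compartment has been left standing open. Pick up the brass-hooked pole, put its hook through the ring eye on the flap and, with the hook in the ring, draw the flap gently down until it is fully shut; then unhook the pole and lay it flat inside the long wooden tray, beside the remote. Only the pole may touch the flap, never the robot itself, and no ornament, nor the remote, may be pushed about or knocked over.

Things in the scene. Friction and masses are not known exactly. Their poses are not given: they have to be found in the camera images.
- pole_grip (a point): Centre of the handle of the loose hook pole (90 to 140 g, 205 mm long), 11 mm above its flat underside. Handle: pale wood, brass butt, 125 mm long (x, +-62), 24 mm wide (y), 22 mm high. x points to the hook end, z up. Beyond the handle a brass ferrule (12 mm), then a 7 mm brass rod to x = 137 mm from here, where it bends square to the left (+y) as a level hook finger.
- pole_hook (a point): Middle of the hook finger of the pole: 137.5 mm in x and 31 mm in y from pole_grip, same height, same axes. The finger is 7 mm thick and runs along y; its free end, a 10 mm ball, lies 19 mm (24 mm with the ball's curve) to +y of this point, the rod's axis 31 mm to -y.
- bar_unit: Fixed walnut wing of the wall unit at the robot's left, 240 mm deep (x), 360 mm wide (y), 290 mm high: book niche below, bar compartment above, its front facing the middle of the shelf. Origin at the centre of its underside; x points from the front into its depth (front plane at x = -120 mm), z up. Place and heading vary.
- flap_hinge (a point): Middle of the flap's hinge line, on the top front edge of bar_unit, 290 mm high; axes as bar_unit, the hinge line runs along y.
- flap (a joint): Flap angle (rad): 0 fully shut, hanging upright against the front; 1.57 level, sticking out from the front. Starts at 1.1 to 1.6. Panel 16 mm thick, 356 mm wide, 168 mm from hinge to free edge, about 350 g; its inner face passes through the hinge line. Stiff hinges hold it at any angle; about 1 to 6 N at the eye moves it.
- eye (a point): Centre of the rigid brass ring eye on the flap's outer face: hole 35 mm, 48 mm outside, wire 5.6 mm. Flap shut: 46 mm in front of flap_hinge (-x) and 135 mm below it; it turns with the flap about the hinge line. 30 mm off the outer face, 33 mm from the free edge. The hole's axis is y, along the hinge: a finger along y goes through, and the ring turns round it as the flap swings.
- tray: Fixed shallow wooden tray, 285 mm (x) by 180 mm (y) outside, walls 5 mm thick and 16 mm high, floor 5 mm thick. Origin at the centre of its underside, z up. The remote lies in it along its -y side (about y = -56 mm); the other part is free.
- remote: Loose black remote, 178 mm (x) by 46 mm by 18 mm, lying in the tray, origin at the centre of its underside.
- stork: Loose white porcelain stork, 184 mm high, foot 76 mm across; the beak reaches 62 mm to its -x and the tail 65 mm to its +x. Origin at the centre of its underside. Stork, bowl and box stand in a row behind the pole, in any order.
- bowl: Loose cut-glass bowl, 148 mm across the rim, 68 mm high; origin at the centre of its underside.
- box: Loose wooden box with a latched lid, 100 mm (x) by 140 mm (y), 72 mm high; origin at the centre of its underside.
- fish: Loose glass fish on a foot, 140 mm long (x), 60 mm wide, 105 mm high, standing in front of the bar unit, under the flap; origin at the centre of its underside.
- coaster: Loose round ceramic coaster, 100 mm across, 11 mm high; origin at the centre of its underside.
Mind the look-alikes: they are no part of the job. Of the things that look like the part that bears pole_grip, the larger one is meant.

How it is judged:
On the way, in this order (a step that is already met when the one before it is completed fails the run):
1. the hook finger is through the ring eye while the flap is still open (more than 0.8 rad): the middle of the finger within 18 mm along the hole's axis and inside the ring (value of joint flap above 0.8 rad and y of pole_hook in the frame of eye between -0.018 and 0.022 m and x of pole_hook in the frame of eye between -0.018 and 0.018 m and z of pole_hook in the frame of eye between -0.018 and 0.018 m), for 0.1 s.
2. the flap is shut (less than 0.04 rad) with the hook finger still through the ring (value of joint flap below 0.04 rad and y of pole_hook in the frame of eye between -0.022 and 0.026 m and x of pole_hook in the frame of eye between -0.02 and 0.02 m and z of pole_hook in the frame of eye between -0.02 and 0.02 m), for 0.1 s.
At the end, for the whole second after the job is handed in: The flap is fully shut (within 0.04 rad) and still, and the pole, released, lies flat on the floor of the tray, wholly inside its walls (handle centre less than 23 mm and hook less than 25 mm above the tray's underside, tilted less than 0.08 rad) (value of joint flap below 0.04 rad and z of pole_grip in the frame of tray between 0.01 and 0.023 m and z of pole_hook in the frame of tray below 0.025 m and x of pole_grip in the frame of tray between -0.13 and 0.13 m and y of pole_grip in the frame of tray between -0.08 and 0.08 m and x of pole_hook in the frame of tray between -0.138 and 0.138 m and y of pole_hook in the frame of tray between -0.085 and 0.085 m and angle between pole_grip's own z axis and vertical below 0.08 rad and velocity of joint flap between -0.05 and 0.05 rad/s); the robot touches nothing.
It fails at once if the robot touches the flap itself (more than 0.5 N) (contact force between any of the fingers, the arm and flap above 0.5 N).
It fails at once if the flap is slammed (closing faster than 2.5 rad/s) (velocity of joint flap below -2.5 rad/s).
It fails at once if an ornament or the remote is moved by more than 15 mm or tipped over (distance of any of stork, bowl, box, fish, coaster, remote from where it was at the start of the episode above 0.015 m or angle between any of stork, bowl, fish's own z axis and vertical above 0.3 rad).
It also fails if it takes over 58 s, if anything falls off the work surface, if the arm or the gripper's body presses on something with over 40 N, if the wrist force passes 120 N, or if a joint passes its speed limit or range.

### The arm

A 6-joint arm with a two-finger parallel gripper is mounted at the origin on the work surface. World frame = base frame: x ahead of the robot, y to its left, z up, the work surface at z = 0. Lengths are in m, angles in rad, forces in N, time in s.
With the tool pointing down it reaches from about 0.35 to 1 m from the base axis. Payload 7.1 kg.
Tool frame: the origin (TCP) lies between the finger pads; the fingertips stand 22 mm ahead of it and the grasp point (between the pads) lies 3 mm ahead of it; z points along the fingers, y is the line along which they close (so a half turn about z gives the same grasp; the last joint's range is limited). The gripper opens to 85 mm and grips with 20 to 120 N. Pads are 22 mm wide; open, the fingers measure 114 mm over their backs; the gripper's body (76 mm by 85 mm) begins 54 mm behind the grasp point. The pads swing forward as they close: fully open they stand 13 mm farther back than shut.
Start: joints at [1.261, 0.423, 1.63, -0, 1.089, -0.019], TCP at [0.179, 0.599, 0.253] pointing down, gripper open.
Joint ranges: [-3, 3], [-0.9, 2.11], [0.09, 2.58], [-1.31, 4.45], [0.11, 2.69], [-2.54, 2.54]. Speed limits (rad/s): [2.39, 2.39, 3.01, 3.14, 3.14, 3.14].

### API

Orientations are given as a rotation vector (axis times angle).
In Python, from rig import manip gives the robot as it stands. The module is installed in compiled form; this text tells all that it offers. Calls block until the motion is done:
- manip.move_to(position, orientation): joint-space move of the TCP to a pose.
- manip.servo_line(position, orientation=None, rate=0.15): straight line of the TCP; orientation=None keeps the orientation; rate is the mean speed in m/s.
- manip.set_joints(angles): joint-space move.
- manip.command_gripper(opening, f_grip=None): finger opening in m; f_grip is the grip in N (None keeps the last); returns when the fingers have stopped.
- manip.hold(seconds).
- manip.solve_ik(position, orientation): joint angles nearest the present ones, or None.
- manip.camera(name): name is "scene" or "side" or "wrist"; returns a dict with "image" (420x560x3 uint8, red, green, blue), "fx", "fy", "cx", "cy" (pixels), "cam_to_world" (4x4, takes a point from camera to world coordinates); the wrist camera has in their place "mount" (4x4, takes a point from camera to tool coordinates, whose origin is the TCP and whose axes are the flange's). Camera axes: x right, y down, z forward; pixel columns grow to the right and rows downward; lengths in m; the calibration is good to about 2 mm. A picture is of the moment at which its call begins: read the wrist's pose just before it. There is no depth.
A pose or a line that the arm cannot do raises manip.IKError and nothing moves.
- manip.sign_off(): hands the job in; it is judged then, once.
Readings, each from a call of its own:
- manip.get_time(): time.
- manip.get_joint_positions(): joint angles.
- manip.get_joint_vel(): joint speeds.
- manip.get_tau(): joint torques, N m.
- manip.get_position(): TCP position.
- manip.get_ee_rot(): TCP orientation.
- manip.get_contact_force(): force on the tool from outside, world axes, zero at the start.
- manip.get_torque(): the same for the moment, N m.
- manip.get_width(): finger opening in m.
- manip.get_grip_force(): force on a finger pad.
Only numpy, scipy, OpenCV 4.12 (cv2) and the standard library are available. Lean on these libraries where they do the work, as an engineer would, in place of code of your own. Each camera call takes 0.05 s, during which the arm holds its last target. There are 200 camera calls.

## Working session

There is one attempt and no reset: what is moved stays moved. The work goes in short steps, each a Python script; the robot and the scene stay as the last script left them, time stands still between calls to the robot, and variables do not carry over. Pictures are saved under pics/ and viewed, at most 10 in all, crops included, and the job is handed in when it is done.

```bash
mkdir -p pics; python3 - <<'E'
from rig import manip
import cv2, numpy as np, pickle
d={}
for n in("scene","side","wrist"):
    c=manip.camera(n); d[n]=c
    cv2.imwrite(f"pics/{n}0.png",cv2.resize(c["image"][:,:,::-1],(800,600),interpolation=cv2.INTER_CUBIC))
    print(n,c["fx"],c["cx"],c["cy"],np.round(c.get("cam_to_world",c.get("mount")),3).tolist())
d["pos"]=manip.get_position();d["rot"]=manip.get_ee_rot();print(d["pos"],d["rot"],manip.get_time())
pickle.dump(d,open("d0.pkl","wb"))
E
```

```text
scene 408.4972150913972 280.5199918781296 204.28073893274066 [[0.681, 0.578, -0.449, 1.106], [0.732, -0.551, 0.401, -0.513], [-0.016, -0.602, -0.798, 1.176], [0.0, 0.0, 0.0, 1.0]]
side 494.67280460615535 278.17905566401856 202.83363094701863 [[0.818, -0.357, 0.451, -0.303], [-0.575, -0.522, 0.63, -1.211], [0.011, -0.775, -0.632, 1.395], [0.0, 0.0, 0.0, 1.0]]
wrist 350.0948240223972 278.3821185443995 204.00934196721232 [[-0.0, -0.945, -0.328, 0.083], [1.0, -0.0, -0.001, -0.001], [0.001, -0.328, 0.945, -0.12], [0.0, 0.0, 0.0, 1.0]]
[0.17904603 0.59837694 0.25270166] [-4.55073812e-01 -3.10826301e+00  1.93005578e-03] 0.15
```

View pics/scene0.png

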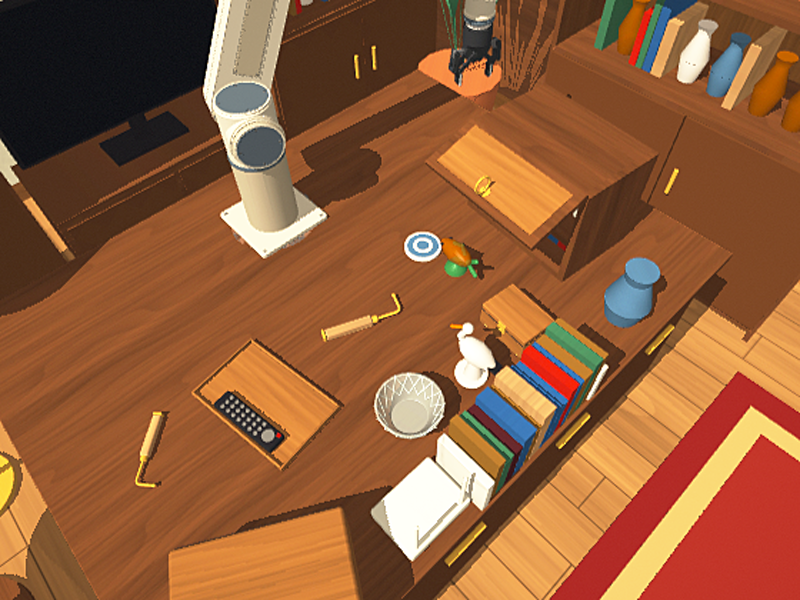

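View pics/side0.png

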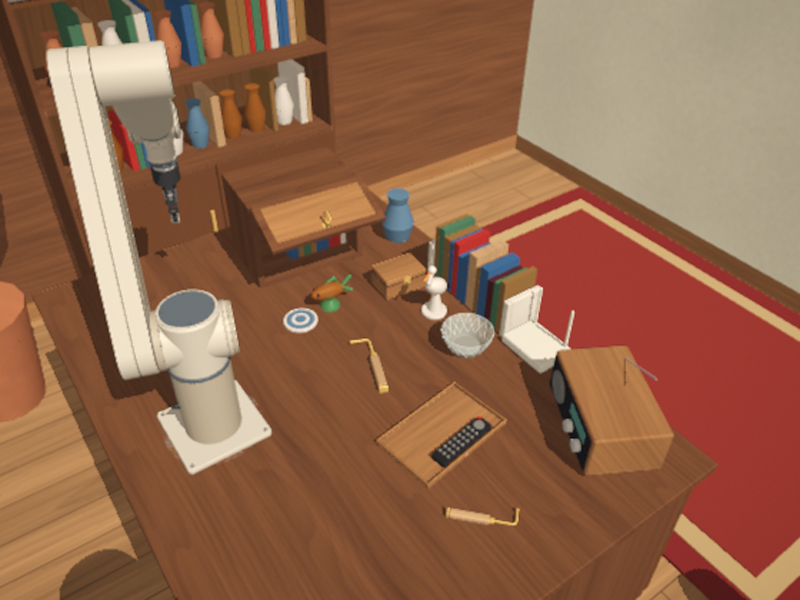

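Scene view: two hook poles, A at about (360,320) and B at (150,450), tray at (265,402), flap with eye at (484,186), fish (460,257), coaster (423,246), stork, bowl and box behind pole A. The larger pole is the one meant, so I will measure both and take an enlarged crop.

```bash
cat >h.py <<'E'
import numpy as np, cv2, pickle
from scipy.spatial.transform import Rotation as R
def ray(c,u,v,T=None):
    T=c["cam_to_world"] if T is None else T
    d=T[:3,:3]@np.array([(u-c["cx"])/c["fx"],(v-c["cy"])/c["fy"],1.]); return T[:3,3],d/np.linalg.norm(d)
def plane(c,u,v,z,T=None):
    o,d=ray(c,u,v,T); return o+d*(z-o[2])/d[2]
def tri(rays):
    A=sum(np.eye(3)-np.outer(d,d) for o,d in rays); b=sum((np.eye(3)-np.outer(d,d))@o for o,d in rays)
    p=np.linalg.solve(A,b); return p,[np.linalg.norm(np.cross(p-o,d)) for o,d in rays]
def wristT(c,pos,rot):
    T=np.eye(4);T[:3,:3]=R.from_rotvec(rot).as_matrix();T[:3,3]=pos; return T@c["mount"]
E
python3 - <<'E'
from h import *
d=pickle.load(open("d0.pkl","rb"))
def crop(n,x0,y0,x1,y1,w,h):  # coordinates in 800x600
    im=d[n]["image"][:,:,::-1]; s=.7
    return cv2.resize(im[int(y0*s):int(y1*s),int(x0*s):int(x1*s)],(w,h),interpolation=cv2.INTER_CUBIC)
# each tile: window 133x100 px -> 400x300 (3x)
t=[crop("scene",290,270,423,370,400,300),crop("scene",90,390,223,490,400,300),
   crop("side",320,320,453,420,400,300),crop("side",415,470,548,570,400,300)]
cv2.imwrite("pics/poles.png",np.vstack([np.hstack(t[:2]),np.hstack(t[2:])]))
t=[crop("scene",420,110,680,305,400,300),crop("side",210,150,470,345,400,300),
   crop("scene",170,320,370,470,400,300),crop("side",350,360,550,510,400,300)]
cv2.imwrite("pics/flap.png",np.vstack([np.hstack(t[:2]),np.hstack(t[2:])]))
# rough: length of both poles by brass/pale mask
for n,wins in(("scene",[(310,285,410,350),(120,400,175,495)]),("side",[(340,330,395,400),(435,500,525,530)])):
    c=d[n];im=c["image"].astype(int)
    for w in wins:
        x0,y0,x1,y1=[int(a*.7) for a in w]
        s=im[y0:y1,x0:x1]; m=((s[...,0]>150)&(s[...,1]>115)).astype(np.uint8)
        k,l,st,_=cv2.connectedComponentsWithStats(m,connectivity=8);i=1+st[1:,4].argmax()
        yy,xx=np.where(m>0); P=np.array([plane(c,x+x0,y+y0,.011)[:2] for x,y in zip(xx,yy)])
        print(n,w,len(P),st[1:,4],cv2.minAreaRect(P.astype(np.float32)*1000))
E
```

```text
scene (310, 285, 410, 350) 383 [383] ((445.704345703125, -52.32709503173828), (212.6781005859375, 57.53284454345703), 79.25679779052734)
scene (120, 400, 175, 495) 259 [259] ((384.0909423828125, -590.7769165039062), (41.05625534057617, 167.83541870117188), 56.99208068847656)
side (340, 330, 395, 400) 219 [219] ((446.0904846191406, -54.89936828613281), (223.1588897705078, 53.708343505859375), 80.59097290039062)
side (435, 500, 525, 530) 292 [292] ((382.919189453125, -591.1378173828125), (40.45743179321289, 164.71429443359375), 53.99148178100586)
```

View pics/poles.png

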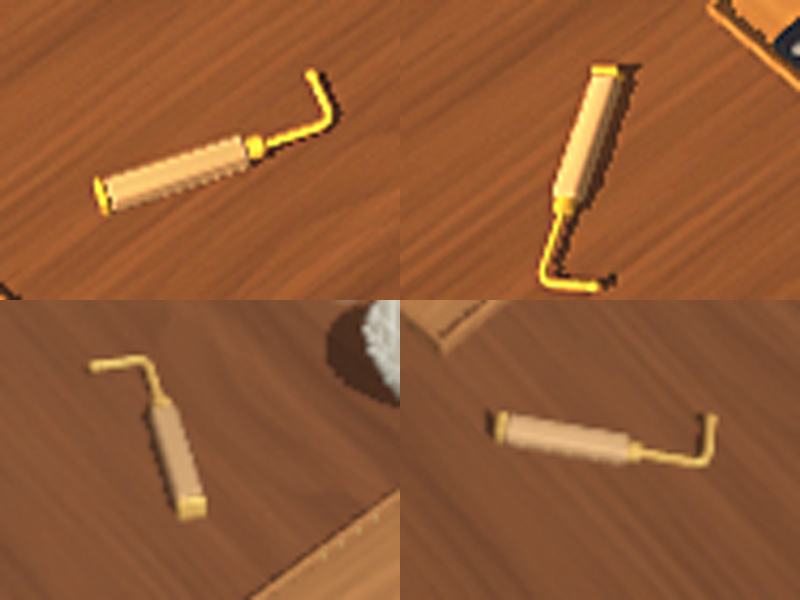

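View pics/flap.png

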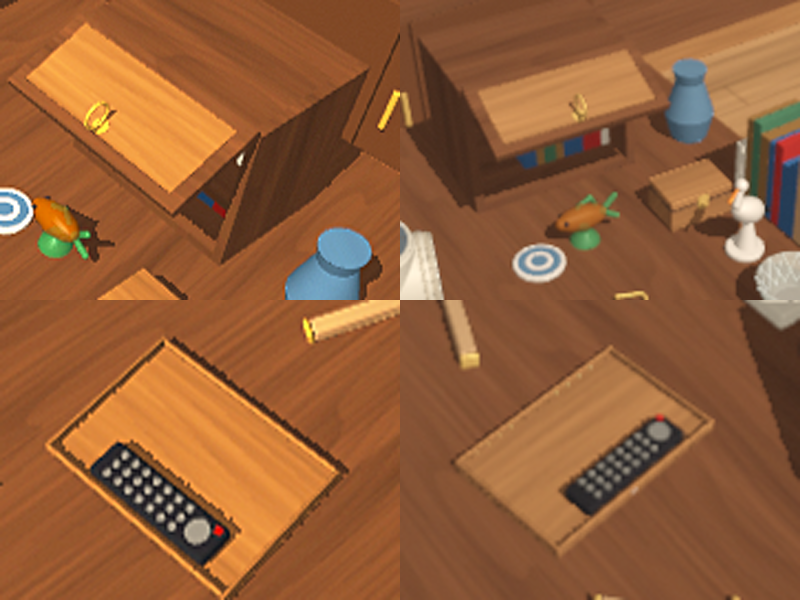

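Pole A (scene (360,320), side (368,365)) measures about 213 x 57 mm and pole B (scene (150,450), side (482,515)) about 168 x 41 mm, as the crop confirms. A is the larger, 205 mm, so A is meant. In the flap crop the eye is at tile (98,118) in scene and (580,106) in side. The free edge runs (10,80)-(172,212) in scene and (497,157)-(667,107) in side. The tray is clear in both views.

```bash
python3 - <<'E'
from h import *
d=pickle.load(open("d0.pkl","rb"));S,D=d["scene"],d["side"]
def px(u,v,win,off):
    x0,y0,x1,y1=[int(a*.7) for a in win]
    return x0+(u-off[0]+.5)*(x1-x0)/400-.5, y0+(v-off[1]+.5)*(y1-y0)/300-.5
fs=lambda u,v:px(u,v,(420,110,680,305),(0,0)); fd=lambda u,v:px(u,v,(210,150,470,345),(400,0))
ts=lambda u,v:px(u,v,(170,320,370,470),(0,300)); td=lambda u,v:px(u,v,(350,360,550,510),(400,300))
pr=lambda n,p:print(n,np.round(p,4) if not isinstance(p,tuple) else (np.round(p[0],4),np.round(p[1],4)))
pair=lambda n,a,b:pr(n,tri([ray(S,*fs(*a)),ray(D,*fd(*b))]))
pair("eye",(98,118),(580,106))
pair("freeL",(10,80),(497,157)); pair("freeR",(172,212),(667,107))
pr("hingeR scene z.29",plane(S,*fs(258,135),.29))
pr("botR scene",plane(S,*fs(220,262),0)); pr("botR side",plane(D,*fd(632,157),0)); pr("botL side",plane(D,*fd(477,208),0))
pr("backtopR",plane(S,*fs(370,70),.29)); pr("topL back side?",plane(D,*fd(412,20),.29))
# tray corners, top of the walls z=.016
for p in((165,340),(346,470),(225,598),(47,445)): pr("tray s",plane(S,*ts(*p),.016))
for p in((612,348),(714,422),(558,552),(456,463)): pr("tray d",plane(D,*td(*p),.016))
# remote by black mask
for n,c,w in(("s",S,(200,380,300,460)),("d",D,(425,410,500,470))):
    x0,y0,x1,y1=[int(a*.7) for a in w]
    pr("coaster",0) if 0 else None
# pole
ps=lambda u,v:px(u,v,(290,270,423,370),(0,0)); pd=lambda u,v:px(u,v,(320,320,453,420),(0,300))
for n,a in(("butt",(101,195)),("ferr",(256,148)),("corner",(331,122)),("ball",(311,75))): pr("A s "+n,plane(S,*ps(*a),.011))
for n,a in(("butt",(192,508)),("ferr",(162,402)),("corner",(147,360)),("ball",(96,366))): pr("A d "+n,plane(D,*pd(*a),.011))
# coaster / fish foot / box / stork
q=lambda c,u,v,z:plane(c,u*.7,v*.7,z)
pr("coaster s",q(S,423,246,.011));pr("coaster d",q(D,300,320,.011));pr("fishfoot s",q(S,457,268,.01));pr("fishfoot d",q(D,330,304,.01))
pr("fish s",q(S,460,252,.07));pr("fish d",q(D,328,292,.07))
pr("stork foot",q(S,470,378,0));pr("stork foot d",q(D,434,311,0));pr("bowl d",q(D,467,335,.035));pr("box d",q(D,398,268,.072));pr("box s",q(S,520,310,.072))
E
```

```text
eye (array([0.5103, 0.2739, 0.2792]), array([0.0021, 0.0021]))
freeL (array([0.3326, 0.2712, 0.2399]), array([0.0002, 0.0002]))
freeR (array([0.6805, 0.242 , 0.2345]), array([0.0012, 0.0012]))
hingeR scene z.29 [0.6961 0.396  0.29  ]
botR scene [0.6985 0.4034 0.    ]
botR side [0.7063 0.4149 0.    ]
botL side [0.3497 0.4449 0.    ]
backtopR [0.7277 0.627  0.29  ]
topL back side? [0.3805 0.7294 0.29  ]
tray s [ 0.3129 -0.2806  0.016 ]
tray s [ 0.5903 -0.2311  0.016 ]
tray s [ 0.615 -0.412  0.016]
tray s [ 0.3369 -0.4548  0.016 ]
tray d [ 0.5825 -0.2425  0.016 ]
tray d [ 0.609  -0.4165  0.016 ]
tray d [ 0.328  -0.4602  0.016 ]
tray d [ 0.3027 -0.2849  0.016 ]
A s butt [ 0.4156 -0.1472  0.011 ]
A s ferr [ 0.4662 -0.0287  0.011 ]
A s corner [0.489  0.0324 0.011 ]
A s ball [0.4425 0.053  0.011 ]
A d butt [ 0.4149 -0.1498  0.011 ]
A d ferr [ 0.4667 -0.024   0.011 ]
A d corner [0.4865 0.0313 0.011 ]
A d ball [0.4423 0.0516 0.011 ]
coaster s [0.3795 0.2197 0.011 ]
coaster d [0.3668 0.2142 0.011 ]
fishfoot s [0.4935 0.2309 0.01  ]
fishfoot d [0.4772 0.2279 0.01  ]
fish s [0.4945 0.2354 0.07  ]
fish d [0.4666 0.2159 0.07  ]
stork foot [0.7315 0.0254 0.    ]
stork foot d [0.7245 0.0337 0.    ]
bowl d [ 0.7129 -0.1325  0.035 ]
box d [0.7026 0.1927 0.072 ]
box s [0.7129 0.2056 0.072 ]
```

```bash
cat >>h.py <<'E'
def rot(psi): # tool down, tool x along pole x (bearing psi)
    c,s=np.cos(psi),np.sin(psi); return R.from_matrix(np.array([[c,s,0],[s,-c,0],[0,0,-1.]])).as_rotvec()
def polexy(psi): return np.array([np.cos(psi),np.sin(psi),0]),np.array([-np.sin(psi),np.cos(psi),0])
def snap(manip,n,name=None):
    p,r=manip.get_position(),manip.get_ee_rot(); c=manip.camera(n)
    if n=="wrist": c["cam_to_world"]=wristT(c,p,r)
    if name: cv2.imwrite(f"pics/{name}.png",c["image"][:,:,::-1])
    return c
E
python3 - <<'E'
from h import *
from rig import manip
p=manip.get_position()
manip.servo_line([p[0],p[1],.43],rate=.25)
psi=np.radians(68); px,py=polexy(psi)
q=np.array([.4362,-.0956,0])+.02*px
manip.move_to([q[0],q[1],.22],rot(psi))
c=snap(manip,"wrist","w1"); pickle.dump(c,open("w1.pkl","wb"))
print(manip.get_time(),manip.get_position(),manip.get_joint_positions())
im=c["image"].astype(int); m=((im[...,0]>140)&(im[...,1]>105)&(im[...,0]-im[...,1]<85)).astype(np.uint8)
k,l,st,_=cv2.connectedComponentsWithStats(m);print(st[st[:,4]>150])
E
```

```text
3.725 [ 0.44404229 -0.0765891   0.22014494] [-1.97263011e-01  2.14877041e-01  2.03057937e+00  1.02684976e-04
  8.95727169e-01  1.85543565e-01]
[[     0      0    560    420  79621]
 [     0      0    457    409 116188]
 [   413      0     16     51    198]
 [   479      0     13     27    196]
 [   492      0     19     17    153]
 [   449      7     19     74    364]
 [   414     41     61    196   1648]
 [     0     56     93    143    716]
 [     0     72    147    276  16144]
 [   470     77     90    299  13053]
 [   452    227     37     92    505]
 [   484    256     26     88    253]
 [   415    267     85     87   3276]
 [     0    275     53     83   1794]]
```

View pics/w1.png

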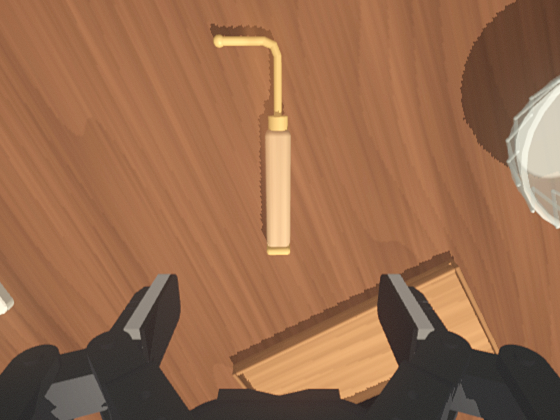

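The wrist view shows the pole upright: ball at (219,41), bend at (277,42), ferrule (278,123), butt edge at (278,252). I'll compute its pose, grasp it near the ferrule end and lift.

```bash
python3 - <<'E'
from h import *
from rig import manip
c=pickle.load(open("w1.pkl","rb"))
ball=plane(c,219,41,.011);cor=plane(c,278,42,.011);fer=plane(c,278,123,.011);butt=plane(c,278.5,247,.022)
d=cor-butt; psi=np.arctan2(d[1],d[0]); px,py=polexy(psi)
print(np.degrees(psi),ball,cor,butt,"len",np.hypot(*d[:2]),"fing",np.linalg.norm(ball-cor), (ball-cor)@px)
g=((cor-px*.1375)+(butt+px*.0625))/2; g[2]=.011
print("grip",g,(cor-px*.1375),(butt+px*.0625))
t=g+.04*px
manip.move_to([t[0],t[1],.10],rot(psi)); manip.servo_line([t[0],t[1],.026],rate=.12)
print("touch",manip.get_contact_force())
manip.command_gripper(.015,110); print(manip.get_width(),manip.get_grip_force(),manip.get_contact_force())
manip.servo_line([t[0],t[1],.12],rate=.15)
print(manip.get_width(),manip.get_grip_force(),manip.get_contact_force(),manip.get_torque(),manip.get_time())
# pre-insert
ps=np.radians(85.2); X,Y=polexy(ps); eye=np.array([.5103,.2739,.2792])
def tcp(h): return h-.1375*X-.031*Y+.04*X+np.array([0,0,.015])
a=tcp(eye-.065*Y-.08*X); manip.move_to(a,rot(ps))
manip.servo_line(tcp(eye-.055*Y),rate=.12)
print(manip.get_time(),manip.get_contact_force(),manip.get_position(),tcp(eye-.055*Y))
D={n:snap(manip,n) for n in("scene","side","wrist")}; pickle.dump(D,open("d2.pkl","wb"))
im=lambda n,x,y,w,h:cv2.resize(D[n]["image"][y:y+h,x:x+w,::-1],(400,300),interpolation=cv2.INTER_CUBIC)
cv2.imwrite("pics/pre.png",np.vstack([np.hstack([im("scene",300,90,100,75),im("side",190,110,100,75)]),np.hstack([im("wrist",140,0,280,210),im("side",100,60,240,180)])]))
E
```

```text
68.17194089506138 [0.44204766 0.05054096 0.011     ] [0.48866582 0.03090245 0.011     ] [ 0.41832652 -0.14470888  0.022     ] len 0.18917440590334628 fing 0.05058580300451907 0.0008968288257371732
grip [ 0.43955282 -0.09171461  0.011     ] [ 0.43754022 -0.09673933  0.011     ] [ 0.44156542 -0.08668989  0.022     ]
touch [-0.23145368  0.30361801  0.27977766]
0.02150966581684618 108.49220752716064 [-1.33038745  0.79719645 10.67311109]
0.021510370812829964 107.82557129859924 [-0.17450434  0.00529088 -0.2384662 ] [-0.03529171 -0.03858974  0.03071988] 6.4417
8.3 [ 0.11106055 -0.41858869 -0.62249582] [0.58773988 0.16918343 0.29401999] [0.5878398  0.16954565 0.2942    ]
```

View pics/pre.png

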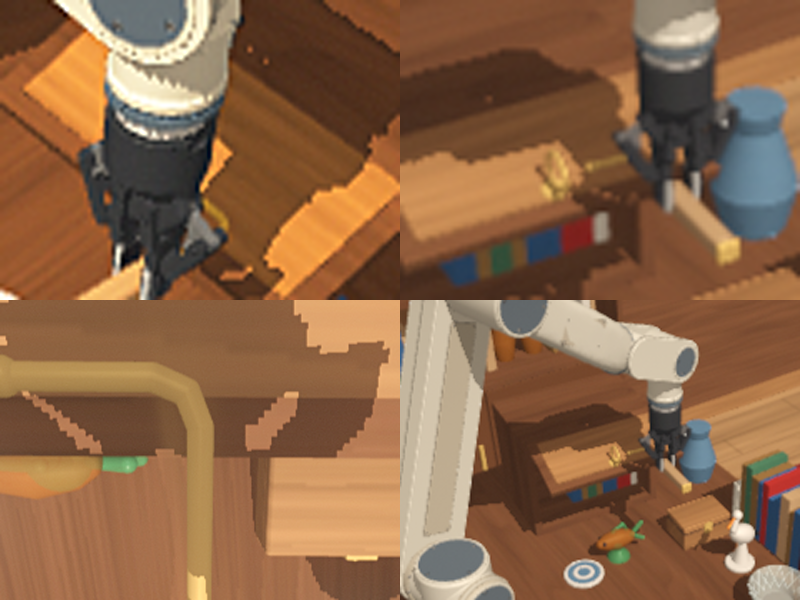

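The pre-insert view shows the pole held level, with the finger pointing at the ring: side tile shows finger end near (588,166) and ring at (558,172). The ring lies left of the wrist crop, so I'll enlarge those two regions.

```bash
python3 - <<'E'
from h import *
D=pickle.load(open("d2.pkl","rb"))
im=lambda n,x,y,w,h:cv2.resize(D[n]["image"][y:y+h,x:x+w,::-1],(400,400),interpolation=cv2.INTER_CUBIC)
cv2.imwrite("pics/pre2.png",np.hstack([im("wrist",0,0,200,200),im("side",215,130,40,40)]))
E
```

```text
(no output)
```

View pics/pre2.png

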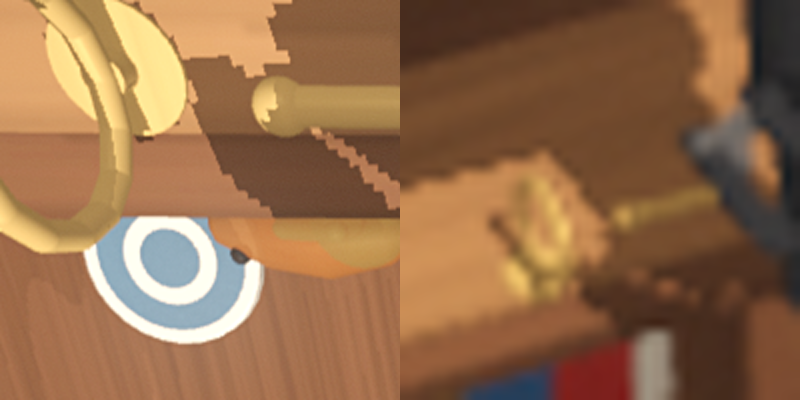

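```bash
python3 - <<'E'
from h import *
from rig import manip
D=pickle.load(open("d2.pkl","rb")); W,S=D["wrist"],D["side"]
def proj(c,P):
    T=np.linalg.inv(c["cam_to_world"]); q=T[:3,:3]@P+T[:3,3]; return np.array([c["fx"]*q[0]/q[2]+c["cx"],c["fy"]*q[1]/q[2]+c["cy"]])
ps=np.radians(85.2);X,Y=polexy(ps)
b,e=tri([ray(W,141,53.5),ray(S,237.1,151.7)]); t=manip.get_position()
r=b-t; print("ball",b,e,"rel X,Y,Z",r@X,r@Y,r[2])
bend=ray(W,280,54); print("ball ray wrist at z=.279",plane(W,141,53.5,.279), "bend",plane(W,280,54,.279))
for eye in(np.array([.5103,.2739,.2792]),np.array([.5103,.2739,.2732]),np.array([.5103,.2679,.2792])):
    a=np.linspace(0,2*np.pi,73); C=np.array([proj(W,eye+.0212*(np.cos(k)*X+np.sin(k)*np.array([0,0,1]))) for k in a])
    print(eye,"side ctr",proj(S,eye),"wrist bottom",C[C[:,1].argmax()],"right",C[C[:,0].argmax()],"ctr",proj(W,eye),"obs bottom ~(30,117) right ~(60,90)")
E
```

```text
ball [0.54614333 0.26681298 0.27668105] [np.float64(0.0013148123974841134), np.float64(0.0013148123974840334)] rel X,Y,Z 0.09413880954314706 0.04983120360060492 -0.01752408498902691
ball ray wrist at z=.279 [0.54803413 0.26569616 0.279     ] bend [0.5973517  0.26133582 0.279     ]
[0.5103 0.2739 0.2792] side ctr [228.91207568 153.2268068 ] wrist bottom [ 40.02856259 100.98085319] right [66.4566647  63.18019901] ctr [29.86265926 38.06391475] obs bottom ~(30,117) right ~(60,90)
[0.5103 0.2739 0.2732] side ctr [228.98907177 154.46337505] wrist bottom [ 50.12820254 100.17480927] right [74.47790363 63.89042979] ctr [40.81954273 39.99826293] obs bottom ~(30,117) right ~(60,90)
[0.5103 0.2679 0.2792] side ctr [229.67017986 153.90666712] wrist bottom [ 45.00431436 117.73628342] right [70.53149761 78.6104977 ] ctr [35.20622414 56.51009095] obs bottom ~(30,117) right ~(60,90)
```

```bash
python3 - <<'E'
from h import *
from rig import manip
ps=np.radians(85.2);X,Y=polexy(ps);Z=np.array([0,0,1.])
p=manip.get_position()+.006*Z-.0015*X; f0=manip.get_contact_force()
manip.servo_line(p,rot(ps),rate=.05)
for s in(.03,.043,.056):
    manip.servo_line(p+s*Y,rot(ps),rate=.06); print(s,manip.get_contact_force()-f0,manip.get_torque())
D={n:snap(manip,n) for n in("scene","side","wrist")}; pickle.dump(D,open("d3.pkl","wb"))
im=lambda n,x,y,w,h:cv2.resize(D[n]["image"][y:y+h,x:x+w,::-1],(400,400),interpolation=cv2.INTER_CUBIC)
cv2.imwrite("pics/ins.png",np.hstack([im("wrist",80,0,220,220),im("side",205,125,50,50)])); print(manip.get_time(),manip.get_position())
E
```

```text
0.03 [ 0.18269151  0.33108123 -0.28976564] [ 0.00457037 -0.01850129  0.01396461]
0.043 [-0.60052901 -0.51631388 -0.52784193] [ 0.00173026 -0.02583103  0.01305765]
0.056 [ 0.55998731  0.53886059 -0.77667762] [ 0.0607126  -0.00879149  0.02335272]
10.2583 [0.53216687 0.17204904 0.3003013 ]
```

View pics/ins.png

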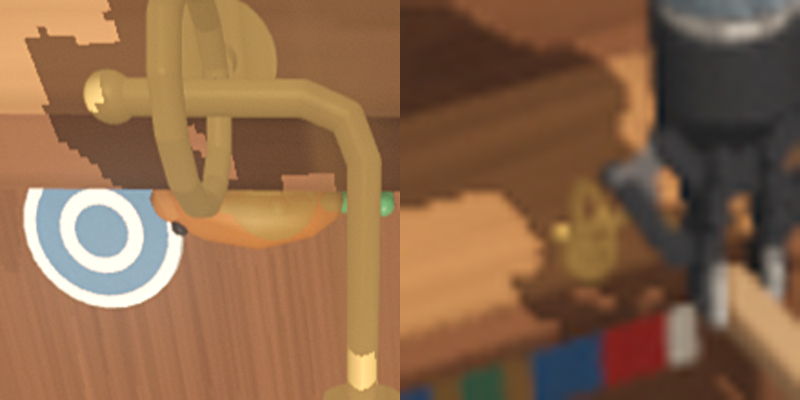

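The hook finger is through the ring (wrist tile: ball at (105,95), ring wires at x=167 and x=218 straddling the finger) with no contact force. Now I draw the flap down along its arc, watching the force.

```bash
python3 - <<'E'
from h import *
from rig import manip
ps=np.radians(85.2);X,Y=polexy(ps);Z=np.array([0,0,1.])
p0=manip.get_position(); f0=manip.get_contact_force()
eye=np.array([.5103,.2685,.284]); hook=p0+.093*X+.031*Y-.016*Z
th0=1.19
E=lambda t: -(.135*np.sin(t)+.046*np.cos(t))*X+(-.135*np.cos(t)+.046*np.sin(t))*Z
off=hook-p0
base=eye-E(th0)   # hinge estimate
base[2]=.29; base+=.002*X
print("hinge",base)
L=[];contact=0
for t in np.arange(th0-.05,-.20,-.05):
    h=base+E(t); h+= (hook-h)@Y*Y  # keep lateral position
    manip.servo_line(h-off,rot(ps),rate=.07)
    f=manip.get_contact_force()-f0; tang=E(t-.01)-E(t); tang/=np.linalg.norm(tang)
    L.append((t,-f@tang,np.linalg.norm(f))); print("%.2f tan %.1f  XYZ %.1f %.1f %.1f"%(t,-f@tang,f@X,f@Y,f[2]))
    if np.linalg.norm(f)>22: print("stop");break
print(manip.get_time(),manip.get_width(),manip.get_torque())
D={n:snap(manip,n) for n in("scene","side","wrist")}; pickle.dump(D,open("d4.pkl","wb"))
im=lambda n,x,y,w,h:cv2.resize(D[n]["image"][y:y+h,x:x+w,::-1],(400,300),interpolation=cv2.INTER_CUBIC)
cv2.imwrite("pics/shut.png",np.hstack([im("wrist",60,0,300,225),im("side",150,100,160,120)]))
E
```

```text
hinge [0.52238527 0.41241964 0.29      ]
1.14 tan -0.4  XYZ 0.3 0.2 -0.4
1.09 tan 0.0  XYZ 0.4 0.4 0.1
1.04 tan 0.1  XYZ 0.5 -0.3 0.2
0.99 tan 0.1  XYZ 0.0 0.5 0.1
0.94 tan 0.2  XYZ 0.3 1.4 0.3
0.89 tan 1.4  XYZ -0.1 -0.5 1.5
0.84 tan -0.2  XYZ 0.4 0.1 -0.0
0.79 tan -0.2  XYZ 1.1 0.6 0.4
0.74 tan 0.2  XYZ 0.9 0.9 0.7
0.69 tan -0.4  XYZ 0.9 0.3 0.1
0.64 tan -0.0  XYZ -0.2 0.2 -0.2
0.59 tan -1.0  XYZ 1.3 0.3 -0.3
0.54 tan 0.7  XYZ 0.3 0.8 1.2
0.49 tan -0.5  XYZ 0.8 0.4 -0.0
0.44 tan 0.6  XYZ -0.0 -0.1 0.8
0.39 tan 0.2  XYZ 0.4 0.1 0.7
0.34 tan -0.9  XYZ 0.9 0.8 -0.4
0.29 tan 0.5  XYZ -0.5 1.0 0.0
0.24 tan 0.4  XYZ 0.2 0.8 0.9
0.19 tan -1.0  XYZ 1.4 0.6 0.5
0.14 tan -1.3  XYZ 1.6 0.9 0.2
0.09 tan -0.9  XYZ 1.0 0.6 0.1
0.04 tan -1.3  XYZ 1.5 0.9 0.3
-0.01 tan 0.2  XYZ 0.2 0.1 1.0
-0.06 tan -0.2  XYZ 0.4 0.8 0.8
-0.11 tan 15.1  XYZ -14.2 -1.4 6.0
-0.16 tan 40.5  XYZ -39.5 -8.9 9.4
stop
17.0417 0.021793653366908913 [-5.91188083 -0.83062555  0.43187045]
```

View pics/shut.png

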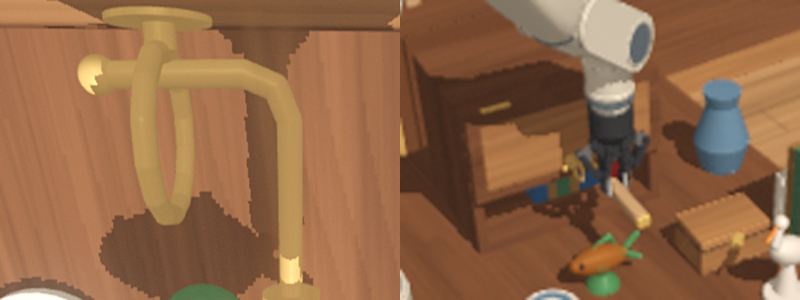

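The flap is shut against its stop with the finger still in the ring. I'll back to the ring centre, unhook sideways, withdraw, and look at the tray from above with the pole in hand.

```bash
python3 - <<'E'
from h import *
from rig import manip
c=pickle.load(open("w1.pkl","rb"))
print("tray B,A from w1",plane(c,455,264,.016),plane(c,236,368,.016))
ps=np.radians(85.2);X,Y=polexy(ps);Z=np.array([0,0,1.])
p=manip.get_position()
E=lambda t: -(.135*np.sin(t)+.046*np.cos(t))*X+(-.135*np.cos(t)+.046*np.sin(t))*Z
base=np.array([.52238527,.41241964,.29])
q=base+E(0)-(.093*X-.016*Z); q+=((p-q)@Y)*Y
print("move",q-p)
manip.servo_line(q,rot(ps),rate=.04); print(manip.get_contact_force())
manip.hold(.1)
manip.servo_line(q-.03*Y,rot(ps),rate=.08); print(manip.get_contact_force())
manip.servo_line(q-.062*Y,rot(ps),rate=.08); print(manip.get_contact_force())
q=q-.062*Y-.11*X; manip.servo_line(q,rot(ps),rate=.15)
q=q+.09*Z; manip.servo_line(q,rot(ps),rate=.2)
py=np.radians(9.1); x,y=polexy(py); tr=np.array([.4597,-.3479,0])
g=tr-.037*x+.012*y; t=g+.045*x
manip.move_to([t[0],t[1],.20],rot(py)); print(manip.get_time(),manip.get_joint_positions())
D={n:snap(manip,n) for n in("scene","side","wrist")}; pickle.dump(D,open("d5.pkl","wb"))
im=lambda n,x,y,w,h,W,H:cv2.resize(D[n]["image"][y:y+h,x:x+w,::-1],(W,H),interpolation=cv2.INTER_CUBIC)
cv2.imwrite("pics/tray.png",np.vstack([im("wrist",0,0,560,420,480,360),np.hstack([im("side",240,160,160,120,240,180),im("side",140,90,160,120,240,180)])]))
E
```

```text
tray B,A from w1 [ 0.58073336 -0.2345994   0.016     ] [ 0.31235736 -0.27433571  0.016     ]
move [-0.00116523 -0.01387636  0.00600618]
[-0.08184969  0.68320918 -0.70278086]
[-0.34300583 -0.29774412 -0.58656429]
[ 0.18104318  0.52600384 -1.1568443 ]
22.425 [-6.42589599e-01  4.15833136e-01  1.78536008e+00  2.21582935e-04
  9.40241847e-01  7.67774768e-01]
```

View pics/tray.png

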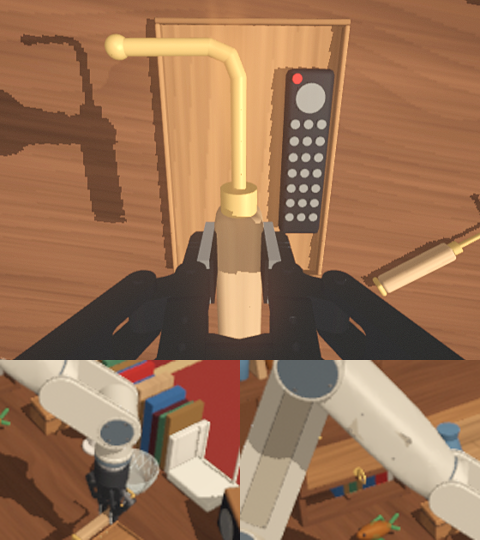

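Hovering over the tray with the tray's far edge at tile (155,21)-(349,21), remote's left side at x about 286, hook ball at (116,47), second tile shows the flap shut. Now I'll refine the tray pose and lay the pole down.

```bash
python3 - <<'E'
from h import *
from rig import manip
c=pickle.load(open("d5.pkl","rb"))["wrist"]; k=560/480
py=np.radians(9.1); x,y=polexy(py); tr=np.array([.4597,-.3479,0])
P=lambda u,v,z:(lambda p:(1e3*np.array([(p-tr)@x,(p-tr)@y])).round(1))(plane(c,u*k,v*k,z))
print("corner L",P(155.5,21.5,.016),"R",P(349.5,21.5,.016),"near L",P(176,262,.016),"near R",P(322,262,.016),"remote TL",P(287,72,.018),"BL",P(280,228,.018))
E
```

```text
corner L [136.4  86.9] R [136.7 -90. ] near L [-121.8   85.5] near R [-121.6  -88.8] remote TL [ 93.  -35.1] BL [-74.7 -36.2]
```

```bash
python3 - <<'E'
from h import *
from rig import manip
py=np.radians(9.1); x,y=polexy(py); tr=np.array([.4597,-.3479,0])-.004*x-.001*y
t=tr+(-.037+.045)*x+.013*y
manip.servo_line([t[0],t[1],.045],rot(py),rate=.15)
f0=manip.get_contact_force()
for z in np.arange(.041,.0295,-.0015):
    manip.servo_line([t[0],t[1],z],rot(py),rate=.03); f=manip.get_contact_force()-f0
    if np.linalg.norm(f)>5: break
print("z",z,f)
manip.command_gripper(.044); print(manip.get_width(),manip.get_contact_force())
manip.hold(.2)
manip.servo_line([t[0],t[1],.10],rot(py),rate=.08); manip.servo_line([t[0],t[1],.22],rot(py),rate=.2)
print(manip.get_time(),manip.get_contact_force())
D={n:snap(manip,n,"end_"+n) for n in("scene","side","wrist")}; pickle.dump(D,open("d6.pkl","wb"))
c=D["wrist"];im=c["image"].astype(int)
# brass of the hook: saturated yellow, brighter than tray wood
hsv=cv2.cvtColor(c["image"],cv2.COLOR_RGB2HSV)
m=((hsv[...,0]>=20)&(hsv[...,0]<=32)&(hsv[...,1]>90)&(hsv[...,2]>130)).astype(np.uint8)
k,l,st,ce=cv2.connectedComponentsWithStats(m)
for i in range(1,k):
    if st[i,4]>40:
        yy,xx=np.where(l==i); Q=np.array([plane(c,a,b,.016) for a,b in zip(xx,yy)])-tr
        print(st[i],"tray x %.0f..%.0f y %.0f..%.0f mm"%(1e3*(Q@x).min(),1e3*(Q@x).max(),1e3*(Q@y).min(),1e3*(Q@y).max()))
E
```

```text
z 0.030499999999999992 [-0.9976656   2.79941362 15.06050359]
0.04385462748630756 [ 0.53626997  0.06912956 -0.71115223]
28.1083 [-1.17148073 -0.03725193 -0.46706064]
[219  64  33  11 190] tray x 99..107 y 36..64 mm
[260  67  24  76 292] tray x 41..105 y 8..28 mm
[279 144  11  14  95] tray x 27..39 y 3..12 mm
[520 256  40  26 138] tray x -106..-76 y -276..-241 mm
[271 273  21   4  71] tray x -100..-96 y -1..20 mm
```

```bash
python3 -c "
from rig import manip
print(manip.sign_off(), manip.get_time())"
```

```text
the job is handed in; nothing more can be done
the job is handed in; nothing more can be done
```

I hooked the flap, drew it down onto its stop, unhooked the pole, laid it in the tray beside the remote, and handed the job in with the clock at about 28 s of 58 s. I saw no verdict, and I did not re-measure the flap angle or the remote at the end.

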